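# Turn the scooter wheel valve-up, spoke by spoke

## Robot

A 6-joint arm with a two-finger parallel gripper is mounted at the origin on the work surface. World frame = base frame: x ahead of the robot, y to its left, z up, the work surface at z = 0. Lengths are in m, angles in rad, forces in N, time in s.
With the tool pointing down it reaches from about 0.35 to 0.875 m from the base axis. Payload 4.2 kg.
Tool frame: the origin (TCP) lies at the very end of the fingers, on their centre line; the grasp point (between the pads) lies manip.grip_depth behind it (manip.grip_depth is the distance from the TCP to the grasp point, in m); z points along the fingers, y is the direction in which the jaws open and shut (so a half turn about z gives the same grasp; the last joint's range is limited). The gripper opens to 87 mm and grips with 3 to 60 N. Pads are 19 mm wide; open, the fingers measure 117 mm over their backs; the gripper's body (75 mm by 190 mm) begins 51 mm behind the grasp point.
Start: joints at [-0.964, 0.385, 0.008, 0, -1.194, -0.259], TCP at [0.213, -0.588, 0.183] pointing down, gripper open.
Joint ranges: [-3.14, 3.14], [-1.21, 2.06], [-1.07, 1.41], [-3.16, 2.05], [-2.99, -0.16], [-3.1, 3.1]. Speed limits (rad/s): [2.79, 2.79, 3.14, 3.14, 3.14, 3.14].

## Interface

Orientations are given as a unit quaternion [x, y, z, w].
In Python, from rig import manip gives the robot as it stands.
- The arm moves only by the shell command python3 -m jog 'ROWS'. ROWS is JSON, a list of rows, each a list of 7 numbers: the shift along the world's x, y, z in cm, then the turn, a rotation vector about the world's x, y, z in rad, then the opening, from 0 (shut) to 1 (fully open). In form: [[dx, dy, dz, wx, wy, wz, hand], ...]. A call has 1 to 20 rows; each row is the pose to reach, as a shift and turn from the pose commanded when the call began; what a row does not reach only later rows make up. A row lasts 1/10 s, in which the tool goes at most 50 mm and 8.59 degrees, less where a joint would pass 70% of its speed; a pose out of reach is approached as far as the arm can. A call with a gripper value outside its range is refused whole. The fingers move at their own pace and stop on an object; the grip force is fixed at half the most. Time passes only in rows, so rows that repeat a pose let the fingers close. It gives the time, the measured TCP pose, the force and the opening at its end, in the units of the state.
- manip.sense(): the state, without advancing time (a new reading comes with each control period).
- manip.grab_frame(name): name is "scene" or "top" or "wrist"; returns a dict with "pixels" (420x560x3 uint8, blue, green, red), "intrinsics" (3x3 intrinsics, pixels), "rvec" (rotation vector, rad) and "tvec" (3), from world to camera coordinates, as OpenCV has them. Camera axes: x right, y down, z forward; pixel columns grow to the right and rows downward; lengths in m; the calibration is good to about 2 mm. The wrist camera is an equidistant fisheye: a pixel r from the principal point sees the ray r / f radians off the axis. A picture is of the moment at which its call begins. There is no depth.
- manip.hand_in(): hands the job in, once; it reports no verdict.
The state is a dict: "clock": time; "joint_positions": joint angles; "joint_velocities": joint speeds; "joint_efforts": joint torques, N m; "eef_pos": TCP position; "tool_rot": TCP orientation; "wrist_force": force on the tool from outside, world axes, zero at the start; "moment": the same for the moment, N m; "width": opening from 0.0 (shut) to 1.0 (fully open).
Only numpy, scipy, OpenCV 4.12 (cv2) and the standard library are available. Lean on these libraries where they do the work, as an engineer would, in place of code of your own. Each camera call takes 0.05 s, during which the arm holds its last target. There are 200 camera calls.

## Task

Without grasping anything, push the yellow spokes of the scooter wheel one after another, turning it clockwise as you look at its face, until the red-capped valve stem has come round to twelve o'clock, straight above the hub, ready for the pump. Go gently so that the wheel never spins, do not press on the valve stem, and leave the parts lying around where they are.

Things in the scene. Friction and masses are not known exactly. Their poses are not given: they have to be found in the camera images.
- stand: fixed blue wheel stand; origin on the work surface straight below the hub centre (125 mm up); x points from the wheel's front to its back, y left as one looks at its face, z up. It is turned so that the face looks to the robot's right, partly towards it. The wheel leans back 45 degrees: its face looks along (-0.707,0,0.707), up the wheel (twelve o'clock) is (0.707,0,0.707). Nothing is behind the spokes.
- axle (a point): middle of the stand's fixed V-shaped crossbar, on the wheel axis 34 mm in front of the wheel's mid-plane (end of the axle there 26 mm across). The round bar, 14 mm thick, runs left and right from here, 9 mm clear of spokes and tyre, to points 150 mm sideways and 55 mm down the slope, on top of 14 mm posts. It bars a full sweep of a finger; all above it is open.
- hub (a point): wheel centre, with five yellow spokes and 40 mm wide hub; turns with the wheel. x to the valve, z out of the face. Spokes run radially to the rim (inner radius 92 mm) at 36, 108, 180, 252, 324 degrees from x, 10 mm wide, 2 to 18 mm in z. Rim and black tyre (outer radius 127.5 mm) lie between -18 and 18 mm in z.
- valve (a point): valve stem with a red cap, standing inward from the rim half-way between two spokes; this point lies in the red cap, 78 mm from the wheel axis, 8 mm in front of the wheel's mid-plane. Cap 10 mm across; its inner end lies 72 mm from the axis.
- wheel (a joint): turn of the wheel, rad: 0 = valve at twelve o'clock, straight up the wheel above the hub; shrinks when turned clockwise as one looks at its face. Starts between 3.6 and 5.4, not wrapped: clockwise brings it down to 0. The bearing drags (0.15 N m, some 3 N on a spoke 55 mm out), so it stops at once and stays where it is left.
- backplate: rusted cast-iron clutch backplate, disc 124 mm across, 18 mm high; origin centre of its underside. Bystander.
- gears: steel gear cluster standing upright, 60 mm across, 40 mm high, origin centre of its underside. Bystander.
- magnet: round black ferrite ring magnet, 52 mm across, 12 mm high, origin centre of its underside. Bystander.
- spanner: nickel-plated spanner 180 mm long lying flat about 180 mm in front of the stand; origin about its middle, underside. Bystander.
- grease_tin: green tin 68 mm across, 70 mm high, origin centre of its underside. Bystander.
- mallet: rubber mallet 250 mm long lying flat, origin about its middle, underside. Bystander.

How it is judged:
By the outcome, as a careful person would: the job done as asked, in the order asked, and still so for the second after the job is handed in, with the robot touching nothing.
It also fails if it takes over 64 s, if anything falls off the work surface, if the arm or the gripper's body presses on something with over 40 N, if the wrist force passes 120 N, or if a joint passes its speed limit or range.

## Working session

There is one attempt and no reset: what is moved stays moved. The work goes in short steps, Python scripts to look and compute and a shell command to move; the robot and the scene stay as the last step left them, time stands still between calls to the robot, and variables do not carry over. Pictures are saved under pics/ and viewed, about 8 in all and at most 12, crops included, and the job is handed in when it is done.

```bash
ls; mkdir -p pics
python3 - <<'E'
from rig import manip
import cv2,numpy as np
print(manip.sense(), manip.grip_depth)
a=[]
for n in("scene","top"):
    f=manip.grab_frame(n); cv2.imwrite(f"pics/{n}0.png",f["pixels"]); np.savez(f"pics/{n}0.npz",**f)
    R=cv2.Rodrigues(np.array(f["rvec"],float))[0]; print(n,f["intrinsics"],"cam",-R.T@np.ravel(f["tvec"]),R[2])
E
```

```text
pics
{'clock': 0.0, 'joint_positions': array([-9.64407780e-01,  3.85581818e-01,  6.60544918e-03, -4.88911454e-04,
       -1.19401343e+00, -2.58628385e-01]), 'joint_velocities': array([-0.00105843,  0.00073291, -0.00079187, -0.00093346, -0.00098414,
       -0.00076872]), 'joint_efforts': array([ 1.78878883e-03, -3.90669465e+01,  1.87408358e+01,  4.22008842e+00,
        1.10554116e-02, -2.03950285e-04]), 'eef_pos': array([ 0.21278013, -0.58691808,  0.18223799]), 'tool_rot': array([-1.72916273e-01,  9.84935890e-01,  1.09098049e-03, -2.53409561e-04]), 'wrist_force': array([-0.43215145,  0.42302974,  0.04027559]), 'moment': array([ 0.01175763,  0.00491214, -0.00017303]), 'width': 0.9998312826464392} 0.0187
scene [[394.3720194    0.         282.58988067]
 [  0.         394.3720194  207.36276777]
 [  0.           0.           1.        ]] cam [ 1.22026223 -0.38011851  0.96423305] [-0.59016333  0.33978668 -0.73229247]
top [[449.31062867   0.         274.0894024 ]
 [  0.         449.31062867 216.08276667]
 [  0.           0.           1.        ]] cam [ 0.24876001 -0.00461555  1.60925454] [ 0.19299038 -0.02095191 -0.98097693]
```

View pics/scene0.png

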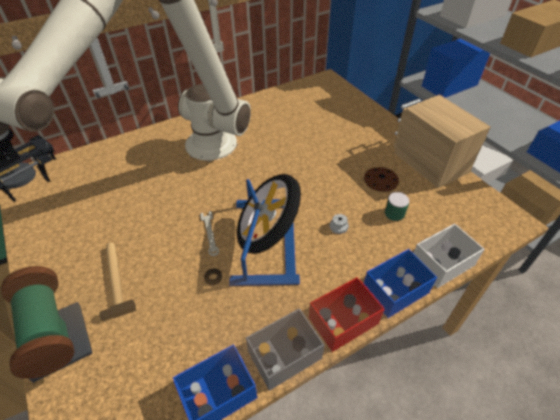

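View pics/top0.png

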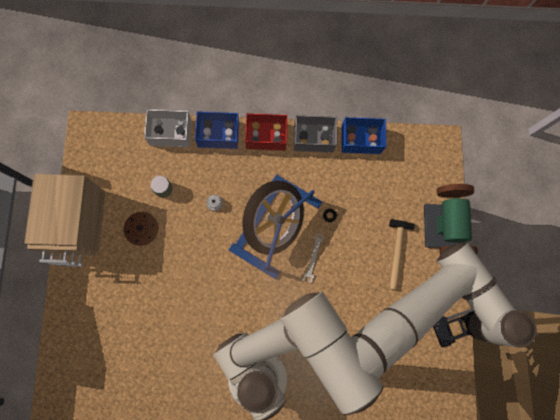

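Run:
```python
import cv2,numpy as np
a=cv2.imread("pics/top0.png")[170:285,220:345]; b=cv2.imread("pics/scene0.png")[165:295,195:315]
a=cv2.resize(a,None,fx=3.2,fy=3.2*1,interpolation=cv2.INTER_CUBIC);b=cv2.resize(b,None,fx=3.2,fy=3.2,interpolation=cv2.INTER_CUBIC)
h=max(a.shape[0],b.shape[0]);p=lambda i:cv2.copyMakeBorder(i,0,h-i.shape[0],0,0,cv2.BORDER_CONSTANT)
cv2.imwrite("pics/crop1.png",np.hstack([p(a),p(b)])); print(a.shape,b.shape)
```

```text
(368, 400, 3) (416, 384, 3)
```

View pics/crop1.png

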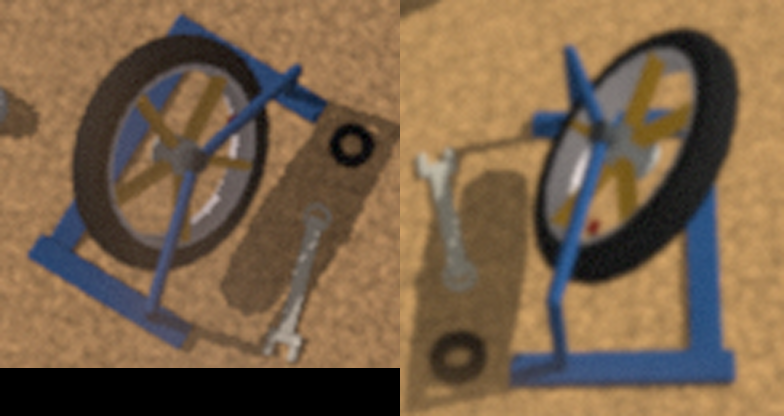

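```bash
cat > h.py <<'E'
import cv2,numpy as np
def ray(f,uv):
    K=np.array(f["intrinsics"],float);R=cv2.Rodrigues(np.array(f["rvec"],float))[0];t=np.ravel(f["tvec"])
    d=R.T@np.array([(uv[0]-K[0,2])/K[0,0],(uv[1]-K[1,2])/K[1,1],1]);return -R.T@t,d/np.linalg.norm(d)
def tri(rs):
    A=sum(np.eye(3)-np.outer(d,d) for c,d in rs);b=sum((np.eye(3)-np.outer(d,d))@c for c,d in rs)
    p=np.linalg.solve(A,b);return p,[np.linalg.norm((np.eye(3)-np.outer(d,d))@(p-c)) for c,d in rs]
def frame(yaw):
    c,s=np.cos(yaw),np.sin(yaw);X=np.array([c,s,0]);Y=np.array([-s,c,0]);Z=np.array([0,0,1.])
    return X,Y,(X+Z)/2**.5,(Z-X)/2**.5   # x,left,up,out
def planept(r,p0,n):
    c,d=r;return c+d*((p0-c)@n)/(d@n)
def proj(f,p):
    return cv2.projectPoints(np.array(p,float).reshape(-1,3),np.array(f["rvec"],float),np.array(f["tvec"],float),np.array(f["intrinsics"],float),None)[0].reshape(-1,2)
E
python3 - <<'E'
from h import *
T=np.load("pics/top0.npz");S=np.load("pics/scene0.npz")
pts={"axle":((280.3,219.4),(258.1,205.6)),"A":((312.2,191.9),(244.1,258.8)),"B":((267.5,266.3),(247.5,180)),"valve":((292.5,207.5),(255.3,235.9))}
P={}
for k,(a,b) in pts.items():
    P[k],e=tri([ray(T,a),ray(S,b)]);print(k,P[k].round(4),np.round(e,4))
d=P["B"]-P["A"];yaw=np.arctan2(-d[0],d[1]);print("yaw",yaw,np.linalg.norm(d))
X,Y,U,N=frame(yaw)
m=(P["A"]+P["B"])/2;print("mid of bar",m,"->axle est",m+.055*U)
ax=(P["axle"]+m+.055*U)/2; hub=ax-.034*N;print("hub",hub)
for f,uv in((T,pts["valve"][0]),(S,pts["valve"][1])):
    p=planept(ray(f,uv),hub+.008*N,N)-hub;print("valve left/up",p@Y,p@U,"angle ccw from up",np.arctan2(p@Y,p@U),np.hypot(p@Y,p@U))
E
```

```text
axle [ 0.5245 -0.0578  0.1517] [0.0014 0.0014]
A [ 0.6351 -0.1648  0.1041] [0.0014 0.0014]
B [ 0.3728 -0.0195  0.11  ] [0.0002 0.0002]
valve [ 0.5781 -0.0996  0.0989] [0.0003 0.0003]
yaw 1.0649534768026507 0.29990069506262085
mid of bar [ 0.5039949  -0.09211507  0.10707058] ->axle est [ 0.52283928 -0.05809465  0.14596145]
hub [ 0.53533492 -0.03693255  0.12478535]
valve left/up -0.06704090237687876 -0.04011424984233121 angle ccw from up -2.1100052882337863 0.07812576804050735
valve left/up -0.07026010627296703 -0.040294868197941036 angle ccw from up -2.0915100537757265 0.08099480808408685
```

```bash
cat >> h.py <<'E'
HUB=np.array([.5353,-.0369,.1248]);YAW=1.065
X,Y,U,N=frame(YAW)
def tip(r,deg,n):
    a=np.radians(deg);return HUB+r*(np.sin(a)*Y+np.cos(a)*U)+n*N
E
python3 - <<'E'
from h import *
from rig import manip
p=manip.sense()["eef_pos"]
print("N",N,"rotvec",np.pi/4*np.array([np.sin(YAW),-np.cos(YAW),0]))
for n in(.15,.08,0):print(n,((tip(.048,25,n)-p)*100).round(1))
E
```

```text
N [-0.34259621 -0.61856918  0.70710678] rotvec [ 0.68705762 -0.38052872  0.        ]
0.15 [26.8 49.4  7.9]
0.08 [29.2 53.7  3. ]
0 [32.  58.7 -2.7]
```

```bash
python3 -m jog '[[1,3,3,0.07,-0.04,0,0],[2,6,6,0.14,-0.08,0,0],[4,10,9,0.21,-0.12,0,0],[6,14,11,0.28,-0.16,0,0],[8,18,11,0.35,-0.2,0,0],[11,22,11,0.42,-0.24,0,0],[14,26,11,0.49,-0.28,0,0],[17,30,11,0.56,-0.32,0,0],[19,34,11,0.63,-0.35,0,0],[21,38,11,0.687,-0.38,0,0],[23,42,10,0.687,-0.38,0,0],[25,46,9,0.687,-0.38,0,0],[26.8,49.4,7.9,0.687,-0.38,0,0],[26.8,49.4,7.9,0.687,-0.38,0,0],[26.8,49.4,7.9,0.687,-0.38,0,0]]'
python3 - <<'E'
from h import *
from rig import manip
from scipy.spatial.transform import Rotation as Rn
s=manip.sense();print(s["joint_positions"].round(2),s["width"],Rn.from_quat(s["tool_rot"]).as_matrix().round(3),N)
f=manip.grab_frame("wrist");cv2.imwrite("pics/w1.png",f["pixels"]);np.savez("pics/w1.npz",**f)
E
```

```text
clock: 1.6
eef_pos: [0.4807, -0.0928, 0.262]
tool_rot: [-0.161, 0.91, 0.298, 0.239]
wrist_force: [0.2, 0.1, 0.8]
width: 0.009
[-0.47  0.14 -0.1  -0.8  -1.37 -0.57] 0.008704534768846929 [[-0.834 -0.435  0.34 ]
 [-0.15   0.771  0.619]
 [-0.532  0.465 -0.708]] [-0.34259621 -0.61856918  0.70710678]
```

View pics/w1.png

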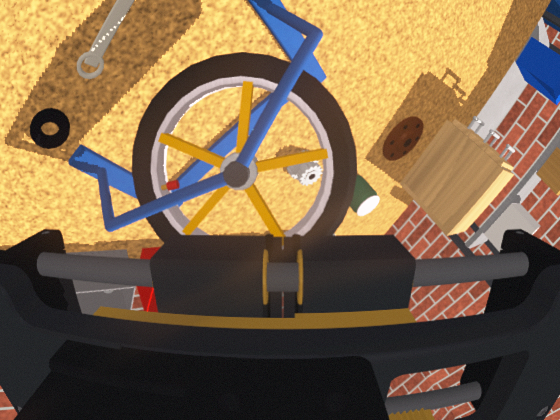

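```bash
cat >> h.py <<'E'
def wpts(f,uv,n):
    K=np.array(f["intrinsics"],float);R=cv2.Rodrigues(np.array(f["rvec"],float))[0];t=np.ravel(f["tvec"])
    q=np.stack([(uv[:,0]-K[0,2])/K[0,0],(uv[:,1]-K[1,2])/K[1,1]],1);th=np.linalg.norm(q,axis=1)
    d=np.c_[q*(np.sin(th)/th)[:,None],np.cos(th)]@R;c=-R.T@t
    p=c+d*(((HUB+n*N-c)@N)/(d@N))[:,None]-HUB;return np.c_[p@Y,p@U]
def look(f):
    h=cv2.cvtColor(f["pixels"],cv2.COLOR_BGR2HSV)
    def m(a,b,n):
        v,u=np.nonzero(cv2.inRange(h,a,b));return wpts(f,np.c_[u,v].astype(float),n)
    o={}
    y=m((18,190,110),(30,255,255),.018);r=np.hypot(*y.T);y=y[(r>.03)&(r<.085)]
    ph=np.arctan2(y[:,0],y[:,1]);z=np.mean(np.exp(5j*ph));o["spoke_mod72"]=np.degrees(np.angle(z)/5);o["coh"]=abs(z);o["ny"]=len(y)
    for q in [k for k in range(5)]:
        c=np.degrees(np.angle(z)/5)+72*q;s=np.abs((np.degrees(ph)-c+180)%360-180)<20
        o[f"s{q}"]=(round(((c+180)%360)-180,1),int(s.sum()))
    for a,b in(((0,150,80),(8,255,255)),):
        y=np.r_[m(a,b,.008),m((172,150,80),(180,255,255),.008)];r=np.hypot(*y.T);y=y[(r>.062)&(r<.094)]
        if len(y):c=y.mean(0);o["valve"]=(len(y),np.degrees(np.arctan2(*c)).round(1),np.hypot(*c).round(4))
    return o
E
python3 - <<'E'
from h import *
f=np.load("pics/w1.npz");print(look(f))
h=cv2.cvtColor(f["pixels"],cv2.COLOR_BGR2HSV)
for p in((245,120),(300,158),(178,143),(200,215),(172,185)):print(p,h[p[1],p[0]])
print("axle lu",wpts(f,np.array([[240.,173]]),.036)*1000)
print("bar ends",wpts(f,np.array([[315.,38],[110,222]]),.034)*1000)
E
```

```text
{'spoke_mod72': np.float64(-11.490981850376347), 'coh': np.float64(0.9484805141263388), 'ny': 2594, 's0': (np.float64(-11.5), 545), 's1': (np.float64(60.5), 557), 's2': (np.float64(132.5), 538), 's3': (np.float64(-155.5), 548), 's4': (np.float64(-83.5), 406), 'valve': (94, np.float64(-118.4), np.float64(0.0806))}
(245, 120) [ 20 231 221]
(300, 158) [ 20 233 218]
(178, 143) [ 21 247 211]
(200, 215) [ 20 231 214]
(172, 185) [  2 200 186]
axle lu [[1.31093916 2.72795105]]
bar ends [[ 145.22976758  -50.4019997 ]
 [-149.74992602  -58.32911346]]
```

The wrist picture shows the wheel face on: hub (238,172), valve cap (172,185), with the upper gap open. The spoke angle matches my estimate (valve at -119.5°). Now inserting.

```bash
python3 -m jog '[[1.2,2.2,-2.5,0,0,0,0],[2.4,4.4,-5,0,0,0,0],[3.2,5.7,-6.5,0,0,0,0],[3.7,6.7,-7.6,0,0,0,0],[4.2,7.6,-8.7,0,0,0,0],[4.7,8.5,-9.7,0,0,0,0],[5.1,9.3,-10.6,0,0,0,0],[5.1,9.3,-10.6,0,0,0,0]]'
python3 - <<'E'
from h import *
from rig import manip
print(manip.sense()["eef_pos"],tip(.048,25,0))
for d in range(25,-56,-5):print(d,((tip(.048,d,0)-tip(.048,25,0))*100).round(2))
E
```

```text
clock: 2.45
eef_pos: [0.5317, 0.0002, 0.1551]
tool_rot: [-0.16, 0.91, 0.298, 0.239]
wrist_force: [0.1, -0.1, 1.1]
width: 0.005
[5.31700083e-01 1.55467732e-04 1.55072259e-01] [ 5.32458200e-01 -1.62029024e-04  1.55561106e-01]
25 [0. 0. 0.]
20 [ 0.39 -0.09  0.11]
15 [ 0.79 -0.2   0.2 ]
10 [ 1.17 -0.35  0.27]
5 [ 1.56 -0.51  0.31]
0 [ 1.93 -0.7   0.32]
-5 [ 2.29 -0.92  0.31]
-10 [ 2.63 -1.15  0.27]
-15 [ 2.96 -1.41  0.2 ]
-20 [ 3.27 -1.68  0.11]
-25 [ 3.55 -1.97  0.  ]
-30 [ 3.81 -2.27 -0.14]
-35 [ 4.04 -2.58 -0.3 ]
-40 [ 4.24 -2.89 -0.48]
-45 [ 4.42 -3.22 -0.68]
-50 [ 4.56 -3.55 -0.89]
-55 [ 4.67 -3.88 -1.13]
```

Gentle stroke at 4 mm per row to −45°.

```bash
python3 -m jog '[[0.39,-0.09,0.11,0,0,0,0],[0.79,-0.2,0.2,0,0,0,0],[1.17,-0.35,0.27,0,0,0,0],[1.56,-0.51,0.31,0,0,0,0],[1.93,-0.7,0.32,0,0,0,0],[2.29,-0.92,0.31,0,0,0,0],[2.63,-1.15,0.27,0,0,0,0],[2.96,-1.41,0.2,0,0,0,0],[3.27,-1.68,0.11,0,0,0,0],[3.55,-1.97,0,0,0,0,0],[3.81,-2.27,-0.14,0,0,0,0],[4.04,-2.58,-0.3,0,0,0,0],[4.24,-2.89,-0.48,0,0,0,0],[4.42,-3.22,-0.68,0,0,0,0],[4.42,-3.22,-0.68,0,0,0,0]]'
python3 - <<'E'
from h import *
from rig import manip
s=manip.sense();print(s["eef_pos"],s["wrist_force"],s["joint_positions"].round(2))
f=manip.grab_frame("wrist");print(look(f))
E
```

```text
clock: 3.95
eef_pos: [0.5763, -0.0332, 0.1491]
tool_rot: [-0.16, 0.91, 0.298, 0.24]
wrist_force: [-0.8, -0.2, -0.5]
width: 0.004
[ 0.5763187  -0.03318788  0.14907857] [-0.76802849 -0.20783107 -0.4725988 ] [-0.3   0.34 -0.12 -0.88 -1.11 -0.51]
{'spoke_mod72': np.float64(-11.246306400504436), 'coh': np.float64(0.9435916463740572), 'ny': 6414, 's0': (np.float64(-11.2), 607), 's1': (np.float64(60.8), 1637), 's2': (np.float64(132.8), 1591), 's3': (np.float64(-155.2), 1672), 's4': (np.float64(-83.2), 907), 'valve': (319, np.float64(-118.3), np.float64(0.0806))}
```

Run:
```python
from h import *
from rig import manip
a=manip.grab_frame("wrist")["pixels"];b=manip.grab_frame("scene")["pixels"][150:300,180:330]
cv2.imwrite("pics/w2.png",np.hstack([cv2.resize(a,(460,345)),cv2.resize(b,(340,345),interpolation=cv2.INTER_CUBIC)]))
```

```text
(no output)
```

View pics/w2.png

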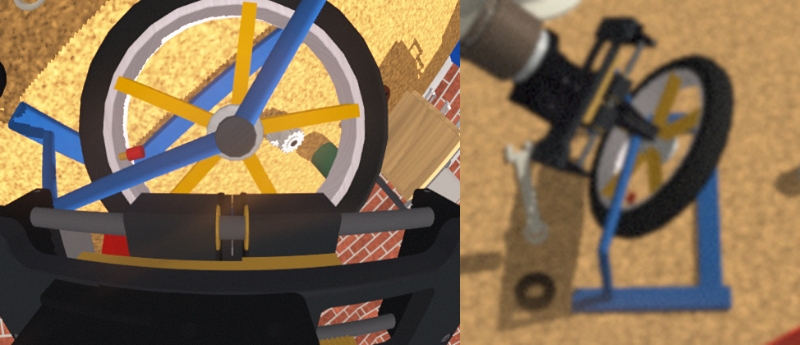

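Run:
```python
from h import *
from rig import manip
f=manip.grab_frame("wrist");s=manip.sense();S=manip.grab_frame("scene");T=manip.grab_frame("top")
p=s["eef_pos"];print("n of tcp",(p-HUB)@N)
def wp(f,p):
    K=np.array(f["intrinsics"]);R=cv2.Rodrigues(np.array(f["rvec"],float))[0];q=R@p+np.ravel(f["tvec"])
    th=np.arctan2(np.hypot(q[0],q[1]),q[2]);k=q[:2]/np.hypot(q[0],q[1])*th;return K[0,0]*k[0]+K[0,2],K[1,1]*k[1]+K[1,2]
for d in(0,.02,.06):print(d,"wrist",np.round(wp(f,p+d*N),1),"scene",proj(S,p+d*N).round(1),"top",proj(T,p+d*N).round(1))
# n of features from two wrist views
w1=np.load("pics/w1.npz")
def wray(f,uv):
    K=np.array(f["intrinsics"]);R=cv2.Rodrigues(np.array(f["rvec"],float))[0]
    q=np.array([(uv[0]-K[0,2])/K[0,0],(uv[1]-K[1,2])/K[1,1]]);th=np.hypot(*q);d=np.r_[q/th*np.sin(th),np.cos(th)]@R
    return -R.T@np.ravel(f["tvec"]),d
def red(f):
    h=cv2.cvtColor(f["pixels"],cv2.COLOR_BGR2HSV);m=cv2.inRange(h,(0,150,80),(8,255,255));n,l,st,c=cv2.connectedComponentsWithStats(m)
    return [(c[i].round(1),st[i,4]) for i in range(1,n) if st[i,4]>15]
print(red(w1),red(f))
for k,v in {"red":((172.5,185),(164.,187.5)),"spoke132 tip":((248,84),(303,5)),"spoke60 tip":((325,154),(435,135)),"axle":((238,172),(288,166))}.items():
    q,e=tri([wray(w1,v[0]),wray(f,v[1])]);d=q-HUB;print(k,"l,u,n",np.round([d@Y,d@U,d@N],4),np.round(e,4))
c=cv2.hconcat([cv2.resize(S["pixels"][170:270,210:310],(400,400),interpolation=cv2.INTER_CUBIC),cv2.resize(T["pixels"][170:270,225:325],(400,400),interpolation=cv2.INTER_CUBIC)]);cv2.imwrite("pics/c3.png",c)
```

```text
n of tcp 0.0009332359089205162
0 wrist [282.2 227.7] scene [[275.4 214.3]] top [[273.5 204.2]]
0.02 wrist [282.1 238.4] scene [[270.1 211. ]] top [[277.3 205.4]]
0.06 wrist [282.1 267.5] scene [[259.3 204.2]] top [[285.1 207.9]]
[(array([551.3,  33.3]), np.int32(79)), (array([557. ,  43.8]), np.int32(30)), (array([526.9,  93.7]), np.int32(145)), (array([531.4, 110.4]), np.int32(332)), (array([547.8, 110.2]), np.int32(162)), (array([510.4, 117.6]), np.int32(278)), (array([550.3, 129.1]), np.int32(284)), (array([530.2, 134.8]), np.int32(327)), (array([510.8, 137.8]), np.int32(232)), (array([496.5, 142.5]), np.int32(18)), (array([528.1, 159.4]), np.int32(329)), (array([514.1, 157.9]), np.int32(93)), (array([504.4, 191.1]), np.int32(204)), (array([172.2, 184.5]), np.int32(91)), (array([540.4, 188. ]), np.int32(114)), (array([543.5, 204.3]), np.int32(302)), (array([529. , 201.4]), np.int32(123)), (array([556.6, 208.4]), np.int32(82)), (array([405.3, 214.5]), np.int32(162)), (array([483.2, 215.5]), np.int32(115)), (array([417.9, 215.9]), np.int32(110)), (array([544.5, 224.5]), np.int32(216
[... 2771 characters left out ...]
59)), (array([438.3, 380. ]), np.int32(29)), (array([396.7, 386.8]), np.int32(161)), (array([452.2, 382.9]), np.int32(80)), (array([413.1, 387.6]), np.int32(121)), (array([429.9, 386.6]), np.int32(67)), (array([  6.9, 400.6]), np.int32(49)), (array([454.8, 409.3]), np.int32(130)), (array([470.1, 410. ]), np.int32(52)), (array([553.7, 412.1]), np.int32(92)), (array([437.6, 412.2]), np.int32(66)), (array([  7.6, 414.6]), np.int32(141)), (array([461.5, 414. ]), np.int32(23))]
red l,u,n [-0.0667 -0.0365  0.0193] [0.0004 0.0004]
spoke132 tip l,u,n [ 0.0652 -0.0605  0.021 ] [0.0007 0.0007]
spoke60 tip l,u,n [0.0773 0.0459 0.0215] [0.0001 0.0001]
axle l,u,n [-0.0013  0.0017  0.0303] [0.0011 0.0011]
```

View pics/c3.png

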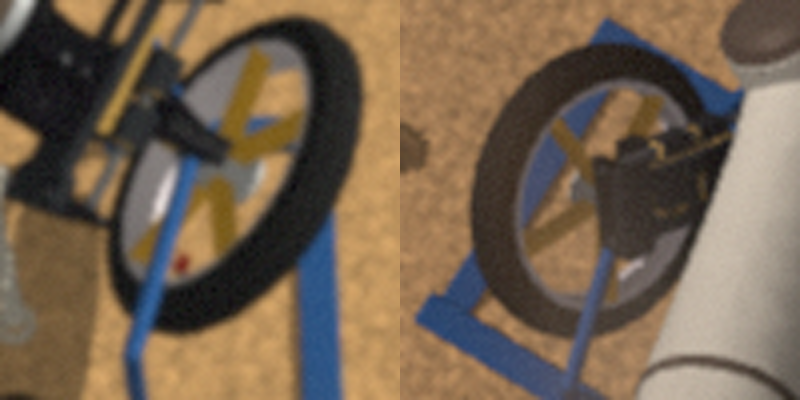

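Run:
```python
from h import *
from rig import manip
S=manip.grab_frame("scene");T=manip.grab_frame("top");W=manip.grab_frame("wrist");s=manip.sense()
p,e=tri([ray(S,(265.5,208)),ray(T,(275,210))]);d=p-s["eef_pos"];print(p,e,"rel tcp l,u,n",d@Y,d@U,d@N)
w=W["pixels"][190:330,180:390]
w=cv2.resize(w,(390,260),interpolation=cv2.INTER_CUBIC);w=cv2.convertScaleAbs(w,alpha=2,beta=20)
x=cv2.convertScaleAbs(cv2.resize(S["pixels"][190:235,230:297],(390,260),interpolation=cv2.INTER_CUBIC),alpha=1.7)
for q in(0,.02,.04):
    c=(proj(S,s["eef_pos"]+q*N)[0]-[230,190])*[390/67,260/45];cv2.circle(x,tuple(int(v) for v in c),3,(255,0,255),-1)
cv2.imwrite("pics/c4.png",cv2.hconcat([w,x]))
```

```text
[ 0.55200221 -0.04345098  0.1602128 ] [np.float64(0.005957205122795119), np.float64(0.005957205122795148)] rel tcp l,u,n 0.015948117985100544 -0.0075436397513319806 0.022425727931324673
```

View pics/c4.png

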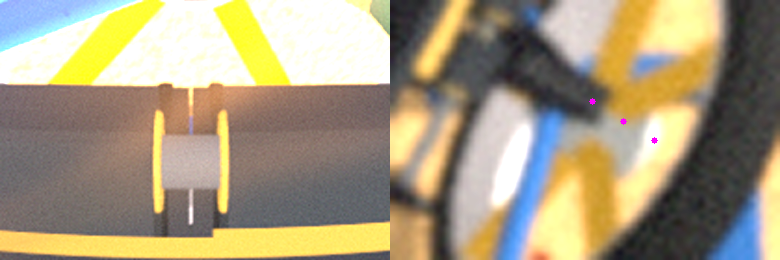

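Run:
```python
from h import *
from rig import manip
from scipy.spatial.transform import Rotation as Rn
f=manip.grab_frame("wrist");s=manip.sense();M=Rn.from_quat(s["tool_rot"]).as_matrix()
K=np.array(f["intrinsics"]);R=cv2.Rodrigues(np.array(f["rvec"],float))[0];c=-R.T@np.ravel(f["tvec"]);cam=M.T@(c-s["eef_pos"]);print("cam in tool",cam.round(4),"cam axes in tool",(R@M).round(3).tolist(),K[0,0])
for uv in((282,237),(282,255),(282,304),(282,317)):
    q=np.array([(uv[0]-K[0,2])/K[0,0],(uv[1]-K[1,2])/K[1,1]]);th=np.hypot(*q);d=M.T@(np.r_[q/th*np.sin(th),np.cos(th)]@R)
    print(uv,[(x,(cam+d*(x-cam[0])/d[0])[2].round(4)) for x in(-.0095,0,.0095)])
S=manip.grab_frame("scene");q=s["eef_pos"]
for z in(0,-.02,-.03,-.04):
    print(z,[proj(S,q+M@[x,y,z])[0].round(1).tolist() for x in(-.0095,.0095) for y in(-.015,.015)])
g=manip.grab_frame("wrist")["pixels"];print(cv2.cvtColor(g,cv2.COLOR_BGR2GRAY)[215:330:4,282].tolist())
```

```text
cam in tool [ 6.860e-02  2.000e-04 -2.021e-01] cam axes in tool [[0.0, 1.0, 0.0], [-0.967, 0.0, -0.256], [-0.256, -0.0, 0.967]] 325.19226210127806
(282, 237) [(-0.0095, np.float64(0.0078)), (0, np.float64(-0.0178)), (0.0095, np.float64(-0.0433))]
(282, 255) [(-0.0095, np.float64(-0.0232)), (0, np.float64(-0.0449)), (0.0095, np.float64(-0.0667))]
(282, 304) [(-0.0095, np.float64(-0.0781)), (0, np.float64(-0.0932)), (0.0095, np.float64(-0.1083))]
(282, 317) [(-0.0095, np.float64(-0.0885)), (0, np.float64(-0.1023)), (0.0095, np.float64(-0.1161))]
0 [[274.8, 219.5], [279.6, 209.9], [271.2, 218.6], [276.0, 209.2]]
-0.02 [[269.5, 216.2], [274.4, 206.6], [265.9, 215.4], [270.8, 205.8]]
-0.03 [[266.8, 214.6], [271.7, 204.8], [263.2, 213.7], [268.1, 204.2]]
-0.04 [[264.0, 212.9], [269.0, 203.1], [260.5, 212.1], [265.5, 202.5]]
[212, 219, 202, 210, 210, 213, 139, 118, 94, 90, 69, 69, 75, 81, 79, 83, 85, 84, 81, 77, 97, 85, 120, 117, 40, 35, 111, 114, 110]
```

Run:
```python
from h import *
from scipy.spatial.transform import Rotation as Rn
S=np.load("pics/scene0.npz");T=np.load("pics/top0.npz");p=np.array([.21278,-.58692,.18224]);M=Rn.from_quat([-.1729,.9849,.0011,-.0003]).as_matrix()
def vis(f,u0,v0,w,h):
    i=cv2.convertScaleAbs(cv2.resize(f["pixels"][v0:v0+h,u0:u0+w],(390,390*h//w),interpolation=cv2.INTER_CUBIC),alpha=1.6)
    for z,col in((0,(255,0,255)),(-.035,(0,255,0)),(-.07,(255,255,0))):
        for y in(-.0435,-.0585,0,.0435,.0585):
            c=(proj(f,p+M@[0,y,z])[0]-[u0,v0])*390/w;cv2.circle(i,tuple(int(v) for v in c),2,col,-1)
    return i
a=vis(S,0,110,90,100);b=vis(T,410,285,90,100);cv2.imwrite("pics/c5.png",cv2.hconcat([a,b]))
```

```text
(no output)
```

View pics/c5.png

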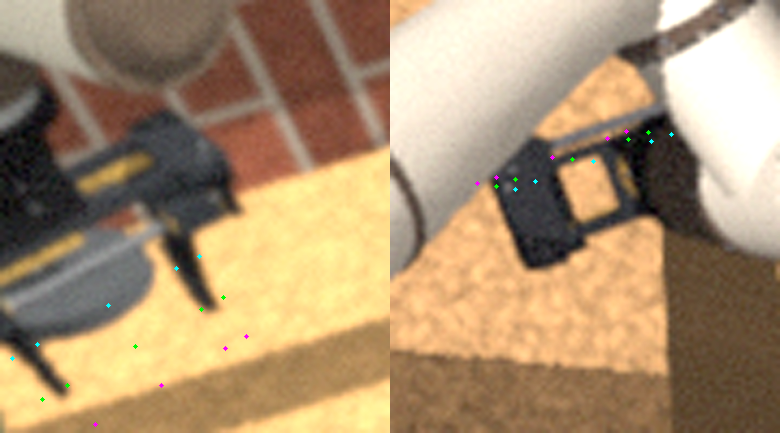

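The start picture settles it: the real fingertips end about 37 mm short of the reported TCP along the tool axis, so the fingers swept over the spoke without touching it. I'll back off, return and insert 36 mm deeper.

```bash
python3 -m jog '[[-0.5,-0.9,1.06,0,0,0,0],[-1.03,-1.86,2.12,0,0,0,0],[-2,-1.1,2.4,0,0,0,0],[-3.5,-0.1,2.8,0,0,0,0],[-5.45,1.36,2.8,0,0,0,0],[-4.9,2.3,1.7,0,0,0,0],[-4.42,3.22,0.68,0,0,0,0],[-4.1,3.8,0,0,0,0,0],[-3.8,4.3,-0.6,0,0,0,0],[-3.5,4.9,-1.2,0,0,0,0],[-3.19,5.45,-1.87,0,0,0,0],[-3.19,5.45,-1.87,0,0,0,0]]'
python3 - <<'E'
from h import *
from rig import manip
s=manip.sense();d=s["eef_pos"]-HUB;print("l,u,n",d@Y,d@U,d@N,s["wrist_force"]);print(look(manip.grab_frame("wrist")))
E
```

```text
clock: 5.75
eef_pos: [0.5441, 0.0225, 0.1295]
tool_rot: [-0.16, 0.91, 0.298, 0.239]
wrist_force: [-0.5, -0.1, 0.1]
width: 0.006
l,u,n 0.021054092860415874 0.04314061728182307 -0.0364408064373553 [-0.53674271 -0.06377762  0.055577  ]
{'spoke_mod72': np.float64(-11.609410223949332), 'coh': np.float64(0.9259641270452795), 'ny': 9221, 's0': (np.float64(-11.6), 3), 's1': (np.float64(60.4), 3155), 's2': (np.float64(132.4), 3040), 's3': (np.float64(-155.6), 2513), 's4': (np.float64(-83.6), 507), 'valve': (479, np.float64(-106.1), np.float64(0.0718))}
```

Inserted with no force. Same stroke again, down to −50°.

```bash
python3 -m jog '[[0.39,-0.09,0.11,0,0,0,0],[0.79,-0.2,0.2,0,0,0,0],[1.17,-0.35,0.27,0,0,0,0],[1.56,-0.51,0.31,0,0,0,0],[1.93,-0.7,0.32,0,0,0,0],[2.29,-0.92,0.31,0,0,0,0],[2.63,-1.15,0.27,0,0,0,0],[2.96,-1.41,0.2,0,0,0,0],[3.27,-1.68,0.11,0,0,0,0],[3.55,-1.97,0,0,0,0,0],[3.81,-2.27,-0.14,0,0,0,0],[4.04,-2.58,-0.3,0,0,0,0],[4.24,-2.89,-0.48,0,0,0,0],[4.42,-3.22,-0.68,0,0,0,0],[4.42,-3.22,-0.68,0,0,0,0]]'
python3 - <<'E'
from h import *
from rig import manip
s=manip.sense();d=s["eef_pos"]-HUB;print("l,u,n",d@Y,d@U,d@N,s["wrist_force"]);print(look(manip.grab_frame("wrist")))
E
```

```text
clock: 7.3
eef_pos: [0.5902, -0.0116, 0.1241]
tool_rot: [-0.159, 0.91, 0.296, 0.242]
wrist_force: [1.0, -0.4, 0.6]
width: 0.005
l,u,n -0.03574359626167995 0.03395176615306545 -0.03500566464534726 [ 1.00254349 -0.38480076  0.60729332]
{'spoke_mod72': np.float64(4.8957680149335125), 'coh': np.float64(0.9268013213105059), 'ny': 8409, 's0': (np.float64(4.9), 738), 's1': (np.float64(76.9), 2509), 's2': (np.float64(148.9), 2217), 's3': (np.float64(-139.1), 2480), 's4': (np.float64(-67.1), 416), 'valve': (512, np.float64(-174.0), np.float64(0.0783))}
```

Run:
```python
from h import *
t=tip(.048,40,0)
print("from -45:",((t-tip(.048,-45,0))*100).round(2),"back",((tip(.048,-38,0)-tip(.048,-45,0))*100).round(2))
for d in range(40,-46,-5):print(d,((tip(.048,d,0)-t)*100).round(2))
```

```text
from -45: [-5.57  3.31  0.2 ] back [-0.25  0.45  0.27]
40 [0. 0. 0.]
35 [ 0.38 -0.    0.18]
30 [ 0.76 -0.04  0.34]
25 [ 1.16 -0.1   0.48]
20 [ 1.55 -0.18  0.59]
15 [ 1.94 -0.3   0.68]
10 [ 2.33 -0.44  0.74]
5 [ 2.71 -0.61  0.78]
0 [ 3.08 -0.8   0.79]
-5 [ 3.44 -1.01  0.78]
-10 [ 3.79 -1.25  0.74]
-15 [ 4.11 -1.5   0.68]
-20 [ 4.42 -1.77  0.59]
-25 [ 4.7  -2.06  0.48]
-30 [ 4.96 -2.36  0.34]
-35 [ 5.19 -2.67  0.18]
-40 [ 5.4  -2.99  0.  ]
-45 [ 5.57 -3.31 -0.2 ]
```

```bash
python3 -m jog '[[-0.25,0.45,0.27,0,0,0,0],[-0.9,-0.8,1.7,0,0,0,0],[-1.6,-2,3.1,0,0,0,0],[-3.5,-1.2,3.2,0,0,0,0],[-5.2,-0.2,3.2,0,0,0,0],[-6.94,0.84,3.03,0,0,0,0],[-6.94,0.84,3.03,0,0,0,0],[-6.6,1.5,2.3,0,0,0,0],[-6.25,2.1,1.6,0,0,0,0],[-5.9,2.7,0.9,0,0,0,0],[-5.57,3.31,0.2,0,0,0,0],[-5.57,3.31,0.2,0,0,0,0]]' &&
python3 -m jog '[[0.38,0,0.18,0,0,0,0],[0.76,-0.04,0.34,0,0,0,0],[1.16,-0.1,0.48,0,0,0,0],[1.55,-0.18,0.59,0,0,0,0],[1.94,-0.3,0.68,0,0,0,0],[2.33,-0.44,0.74,0,0,0,0],[2.71,-0.61,0.78,0,0,0,0],[3.08,-0.8,0.79,0,0,0,0],[3.44,-1.01,0.78,0,0,0,0],[3.79,-1.25,0.74,0,0,0,0],[4.11,-1.5,0.68,0,0,0,0],[4.42,-1.77,0.59,0,0,0,0],[4.7,-2.06,0.48,0,0,0,0],[4.96,-2.36,0.34,0,0,0,0],[5.19,-2.67,0.18,0,0,0,0],[5.19,-2.67,0.18,0,0,0,0]]'
python3 - <<'E'
from h import *
from rig import manip
s=manip.sense();d=s["eef_pos"]-HUB;print("l,u,n",d@Y,d@U,d@N,s["wrist_force"]);print(look(manip.grab_frame("wrist")))
E
```

```text
clock: 8.55
eef_pos: [0.5327, 0.0237, 0.1243]
tool_rot: [-0.16, 0.91, 0.298, 0.239]
wrist_force: [-0.9, -0.3, -0.2]
width: -0.0
clock: 10.15
eef_pos: [0.5864, -0.0052, 0.1279]
tool_rot: [-0.159, 0.91, 0.296, 0.242]
wrist_force: [0.4, 0.3, 0.3]
width: 0.007
l,u,n -0.02931871494749749 0.03928803955541773 -0.03487678582238605 [0.44160796 0.25080659 0.28100775]
{'spoke_mod72': np.float64(16.868640731541753), 'coh': np.float64(0.9420327518538568), 'ny': 9077, 's0': (np.float64(16.9), 1569), 's1': (np.float64(88.9), 2470), 's2': (np.float64(160.9), 2541), 's3': (np.float64(-127.1), 2240), 's4': (np.float64(-55.1), 254), 'valve': (536, np.float64(125.0), np.float64(0.0763))}
```

Run:
```python
from h import *
t=tip(.048,48,0);c=tip(.048,-35,0)
print("to 48:",((t-c)*100).round(2),"+4N",((t-c+.04*N)*100).round(2),"back",((tip(.048,-28,0)-c)*100).round(2),((tip(.048,-28,.04)-c)*100).round(2))
for d in np.linspace(43,-40,18):print(d.round(1),((tip(.048,d,0)-t)*100).round(2).tolist())
```

```text
to 48: [-5.78  2.62 -0.51] +4N [-7.15  0.14  2.32] back [-0.33  0.43  0.22] [-1.7  -2.04  3.04]
43.0 [0.36, 0.04, 0.21]
38.1 [0.72, 0.06, 0.4]
33.2 [1.09, 0.04, 0.57]
28.4 [1.47, 0.0, 0.72]
23.5 [1.86, -0.07, 0.84]
18.6 [2.24, -0.16, 0.95]
13.7 [2.62, -0.28, 1.03]
8.8 [3.0, -0.42, 1.08]
3.9 [3.37, -0.59, 1.11]
-0.9 [3.73, -0.78, 1.12]
-5.8 [4.08, -1.0, 1.11]
-10.7 [4.42, -1.23, 1.06]
-15.6 [4.73, -1.48, 1.0]
-20.5 [5.03, -1.75, 0.91]
-25.4 [5.3, -2.03, 0.8]
-30.2 [5.56, -2.32, 0.66]
-35.1 [5.78, -2.62, 0.51]
-40.0 [5.98, -2.94, 0.33]
```

```bash
python3 -m jog '[[-0.33,0.43,0.22,0,0,0,0],[-1,-0.8,1.6,0,0,0,0],[-1.7,-2,3.1,0,0,0,0],[-3.5,-1.4,3.2,0,0,0,0],[-5.3,-0.7,2.9,0,0,0,0],[-7.15,0.14,2.32,0,0,0,0],[-7.15,0.14,2.32,0,0,0,0],[-6.8,0.76,1.6,0,0,0,0],[-6.5,1.4,0.9,0,0,0,0],[-6.1,2,0.2,0,0,0,0],[-5.78,2.62,-0.51,0,0,0,0],[-5.78,2.62,-0.51,0,0,0,0]]' &&
python3 -m jog '[[0.36,0.04,0.21,0,0,0,0],[0.72,0.06,0.4,0,0,0,0],[1.09,0.04,0.57,0,0,0,0],[1.47,0,0.72,0,0,0,0],[1.86,-0.07,0.84,0,0,0,0],[2.24,-0.16,0.95,0,0,0,0],[2.62,-0.28,1.03,0,0,0,0],[3,-0.42,1.08,0,0,0,0],[3.37,-0.59,1.11,0,0,0,0],[3.73,-0.78,1.12,0,0,0,0],[4.08,-1,1.11,0,0,0,0],[4.42,-1.23,1.06,0,0,0,0],[4.73,-1.48,1,0,0,0,0],[5.03,-1.75,0.91,0,0,0,0],[5.3,-2.03,0.8,0,0,0,0],[5.56,-2.32,0.66,0,0,0,0],[5.78,-2.62,0.51,0,0,0,0],[5.98,-2.94,0.33,0,0,0,0],[5.98,-2.94,0.33,0,0,0,0]]'
python3 - <<'E'
from h import *
from rig import manip
s=manip.sense();d=s["eef_pos"]-HUB;print("l,u,n",d@Y,d@U,d@N,s["wrist_force"]);print(look(manip.grab_frame("wrist")))
t=tip(.045,36,0);c=tip(.048,-40,0)
print("to 36:",((t-c)*100).round(2),"+4N",((t-c+.04*N)*100).round(2),"back",((tip(.048,-33,0)-c)*100).round(2),((tip(.048,-33,.04)-c)*100).round(2))
for d in list(range(31,-15,-5))+[-16,-18,-20]:print(d,((tip(.045,d,0)-t)*100).round(2).tolist())
E
```

```text
clock: 11.4
eef_pos: [0.5268, 0.0232, 0.1211]
tool_rot: [-0.16, 0.91, 0.298, 0.239]
wrist_force: [-0.2, 0.1, 0.0]
width: 0.003
clock: 13.3
eef_pos: [0.5884, -0.0084, 0.1261]
tool_rot: [-0.159, 0.91, 0.296, 0.242]
wrist_force: [0.4, 0.6, -0.2]
width: 0.006
l,u,n -0.03261031219189011 0.036717783292662745 -0.03490284296291776 [ 0.43562853  0.57818843 -0.22656003]
{'spoke_mod72': np.float64(10.79342870018463), 'coh': np.float64(0.9323646785598133), 'ny': 8638, 's0': (np.float64(10.8), 1025), 's1': (np.float64(82.8), 2528), 's2': (np.float64(154.8), 2350), 's3': (np.float64(-133.2), 2386), 's4': (np.float64(-61.2), 320), 'valve': (472, np.float64(44.7), np.float64(0.0775))}
to 36: [-5.03  2.75 -0.03] +4N [-6.4   0.28  2.8 ] back [-0.29  0.44  0.25] [-1.66 -2.03  3.07]
31 [0.36, -0.02, 0.15]
26 [0.73, -0.08, 0.29]
21 [1.1, -0.15, 0.4]
16 [1.46, -0.26, 0.48]
11 [1.83, -0.39, 0.55]
6 [2.19, -0.54, 0.59]
1 [2.54, -0.71, 0.61]
-4 [2.88, -0.91, 0.6]
-9 [3.21, -1.13, 0.57]
-14 [3.51, -1.36, 0.51]
-16 [3.63, -1.46, 0.48]
-18 [3.75, -1.56, 0.45]
-20 [3.86, -1.66, 0.42]
```

```bash
python3 -m jog '[[-0.29,0.44,0.25,0,0,0,0],[-1,-0.8,1.7,0,0,0,0],[-1.66,-2.03,3.07,0,0,0,0],[-3.4,-1.3,3.2,0,0,0,0],[-5,-0.5,3,0,0,0,0],[-6.4,0.28,2.8,0,0,0,0],[-6.4,0.28,2.8,0,0,0,0],[-6,0.9,2.1,0,0,0,0],[-5.7,1.5,1.4,0,0,0,0],[-5.4,2.1,0.7,0,0,0,0],[-5.03,2.75,-0.03,0,0,0,0],[-5.03,2.75,-0.03,0,0,0,0]]' &&
python3 -m jog '[[0.36,-0.02,0.15,0,0,0,0],[0.73,-0.08,0.29,0,0,0,0],[1.1,-0.15,0.4,0,0,0,0],[1.46,-0.26,0.48,0,0,0,0],[1.83,-0.39,0.55,0,0,0,0],[2.19,-0.54,0.59,0,0,0,0],[2.54,-0.71,0.61,0,0,0,0],[2.88,-0.91,0.6,0,0,0,0],[3.21,-1.13,0.57,0,0,0,0],[3.21,-1.13,0.57,0,0,0,0]]'
python3 - <<'E'
from h import *
from rig import manip
s=manip.sense();d=s["eef_pos"]-HUB;print("l,u,n",d@Y,d@U,d@N,s["wrist_force"]);print(look(manip.grab_frame("wrist")))
E
```

```text
clock: 14.55
eef_pos: [0.5362, 0.0213, 0.124]
tool_rot: [-0.16, 0.91, 0.298, 0.239]
wrist_force: [0.5, 0.6, 0.5]
width: 0.001
clock: 15.55
eef_pos: [0.5708, 0.0079, 0.132]
tool_rot: [-0.16, 0.91, 0.296, 0.242]
wrist_force: [1.6, -0.5, -0.4]
width: 0.006
l,u,n -0.009354466227028818 0.04500461793602644 -0.03475517204434902 [ 1.64294398 -0.50434787 -0.35756984]
{'spoke_mod72': np.float64(-29.972056530144663), 'coh': np.float64(0.929264722109171), 'ny': 5902, 's0': (np.float64(-30.0), 3), 's1': (np.float64(42.0), 2788), 's2': (np.float64(114.0), 169), 's3': (np.float64(-174.0), 2719), 's4': (np.float64(-102.0), 223)}
```

```bash
python3 -m jog '[[0.14,-0.1,-0.02,0,0,0,0],[0.27,-0.21,-0.05,0,0,0,0],[0.27,-0.21,-0.05,0,0,0,0],[-0.1,0,0,0,0,0,0],[-0.4,0.15,0.05,0,0,0,0],[-1.1,-1.1,1.5,0,0,0,0],[-1.8,-2.35,2.9,0,0,0,0],[-3.5,-5.5,6.5,0,0,0,0],[-5.5,-9.1,10.6,0,0,0,0],[-6.5,-11,13,0,0,0,0],[-6.5,-11,13,0,0,0,0]]'
cat >> h.py <<'E'
def spokes(f,pj):  # pj: uv->(l,u) on plane
    h=cv2.cvtColor(f["pixels"],cv2.COLOR_BGR2HSV);v,u=np.nonzero(cv2.inRange(h,(15,120,60),(30,255,255)))
    y=pj(f,np.c_[u,v].astype(float));return y
E
python3 - <<'E'
from h import *
from rig import manip
f=manip.grab_frame("wrist");np.savez("pics/w6.npz",**f);print(look(f));print("axle",wpts(f,np.array([[282.,200]]),.036)*0)
cv2.imwrite("pics/w6.png",f["pixels"])
E
```

```text
clock: 16.7
eef_pos: [0.5045, -0.105, 0.2659]
tool_rot: [-0.16, 0.91, 0.293, 0.244]
wrist_force: [-0.2, 0.1, 0.7]
width: 0.001
{'spoke_mod72': np.float64(-31.837996203729713), 'coh': np.float64(0.9427790373067255), 'ny': 1655, 's0': (np.float64(-31.8), 501), 's1': (np.float64(40.2), 516), 's2': (np.float64(112.2), 0), 's3': (np.float64(-175.8), 540), 's4': (np.float64(-103.8), 98), 'valve': (94, np.float64(2.6), np.float64(0.0789))}
axle [[-0.  0.]]
```

View pics/w6.png

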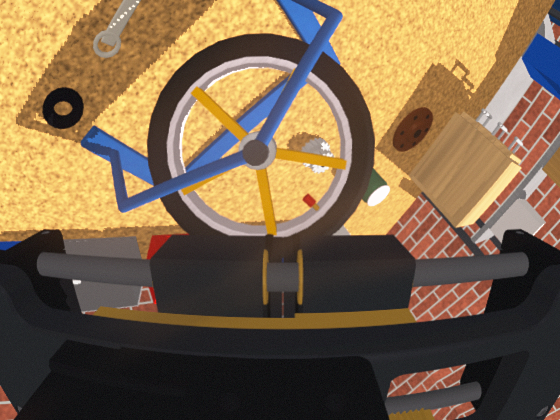

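```bash
cat > fine.py <<'E'
from h import *
def rays_plane(f,uv,n,fish):
    if fish:return wpts(f,uv,n)
    K=np.array(f["intrinsics"],float);R=cv2.Rodrigues(np.array(f["rvec"],float))[0];c=-R.T@np.ravel(f["tvec"])
    d=np.c_[(uv[:,0]-K[0,2])/K[0,0],(uv[:,1]-K[1,2])/K[1,1],np.ones(len(uv))]@R
    p=c+d*(((HUB+n*N-c)@N)/(d@N))[:,None]-HUB;return np.c_[p@Y,p@U]
def direc(p,approx,half,r0,r1):
    r=np.hypot(*p.T);a=np.degrees(np.arctan2(p[:,0],p[:,1]));d=np.abs((a-approx+180)%360-180)
    q=p[(r>r0)&(r<r1)&(d<half)]
    if len(q)<25:return None,len(q)
    vx,vy,x,y=cv2.fitLine((q*1000).astype(np.float32),cv2.DIST_HUBER,0,.01,.01).ravel()
    g=np.degrees(np.arctan2(vx,vy));g=g if abs((g-approx+180)%360-180)<90 else g+180
    return round(float((g+180)%360-180),2),len(q)
def fine(f,fish,v,smin):
    h=cv2.cvtColor(f["pixels"],cv2.COLOR_BGR2HSV)
    def mk(a,b,n):
        y,x=np.nonzero(cv2.inRange(h,a,b));return rays_plane(f,np.c_[x,y].astype(float),n,fish)
    B=mk((100,120,40),(120,255,255),.036);Ye=mk((16,smin,50),(30,255,255),.018)
    print("bar L/R",direc(B,110,9,.045,.14),direc(B,-110,9,.045,.14))
    for k in(-108,-36,36,108,180):print("spoke",k,direc(Ye,v+k,14,.03,.088))
    Rd=np.r_[mk((0,150,60),(8,255,255),.008),mk((173,150,60),(180,255,255),.008)];r=np.hypot(*Rd.T);a=np.degrees(np.arctan2(*Rd.T));q=Rd[(r>.06)&(r<.095)&(np.abs((a-v+180)%360-180)<25)]
    if len(q):c=q.mean(0);print("cap",c,np.degrees(np.arctan2(*c)).round(2),len(q))
E
python3 - <<'E'
from fine import *
from rig import manip
print("w6");fine(np.load("pics/w6.npz"),1,4.,190)
print("w1");fine(np.load("pics/w1.npz"),1,-119.5,190)
for n in("scene","top"):
    f=manip.grab_frame(n);print(n);fine(f,0,4.,150)
E
```

```text
w6
bar L/R (115.24, 1391) (-110.39, 748)
spoke -108 (-107.07, 111)
spoke -36 (-31.49, 523)
spoke 36 (39.98, 545)
spoke 108 (None, 0)
spoke 180 (-176.81, 567)
cap [0.00352958 0.07879616] 2.56 94
w1
bar L/R (111.57, 1322) (-111.52, 761)
spoke -108 (132.22, 568)
spoke -36 (-155.46, 576)
spoke 36 (-83.56, 424)
spoke 108 (-10.31, 554)
spoke 180 (60.5, 586)
cap [-0.07092877 -0.03838039] -118.42 94
scene
bar L/R (110.67, 66) (-107.94, 132)
spoke -108 (-90.94, 86)
spoke -36 (-34.4, 52)
spoke 36 (30.96, 55)
spoke 108 (None, 4)
spoke 180 (-174.56, 27)
cap [0.00545714 0.07494193] 4.16 4
top
bar L/R (None, 0) (-111.32, 96)
spoke -108 (-101.99, 57)
spoke -36 (-29.96, 56)
spoke 36 (None, 16)
spoke 108 (None, 6)
spoke 180 (None, 14)
cap [0.00526231 0.07670645] 3.92 1
```

```bash
python3 -m jog '[[1,1.9,-2.4,0,0,0,0],[3,5.5,-6.5,0,0,0,0],[4.7,8.65,-10.1,0,0,0,0],[5.1,9.3,-10.8,0,0,0,0],[5.6,10.2,-11.9,0,0,0,0],[6.1,11.15,-12.95,0,0,0,0],[6.1,11.15,-12.95,0,0,0,0],[6.4,11,-12.97,0,0,0,0],[6.77,10.79,-13.05,0,0,0,0],[6.9,10.7,-13.08,0,0,0,0],[7.01,10.6,-13.11,0,0,0,0],[7.01,10.6,-13.11,0,0,0,0],[6.7,10.8,-13.05,0,0,0,0],[6.2,11.1,-12.95,0,0,0,0],[5.5,9.9,-11.5,0,0,0,0],[4.7,8.65,-10.1,0,0,0,0],[3,5.5,-6.5,0,0,0,0],[1,1.9,-2.4,0,0,0,0],[0,0,0,0,0,0,0],[0,0,0,0,0,0,0]]'
python3 - <<'E'
from fine import *
from rig import manip
f=manip.grab_frame("wrist");np.savez("pics/w7.npz",**f);fine(f,1,0,190)
E
```

```text
clock: 18.85
eef_pos: [0.5046, -0.1048, 0.2661]
tool_rot: [-0.16, 0.91, 0.293, 0.244]
wrist_force: [1.2, 0.2, -0.8]
width: 0.005
bar L/R (115.08, 1427) (-111.03, 729)
spoke -108 (None, 0)
spoke -36 (-34.91, 510)
spoke 36 (36.6, 549)
spoke 108 (None, 0)
spoke 180 (-179.23, 559)
cap [-0.00124761  0.07917094] -0.9 93
```

Run:
```python
from rig import manip
import cv2
a=manip.grab_frame("wrist")["pixels"][0:260,60:440];b=manip.grab_frame("scene")["pixels"][130:330,190:430]
cv2.imwrite("pics/end.png",cv2.hconcat([cv2.resize(a,(438,300)),cv2.resize(b,(360,300))]));print(manip.sense()["wrist_force"])
```

```text
[-0.08282072  0.53020705 -0.07220862]
```

View pics/end.png

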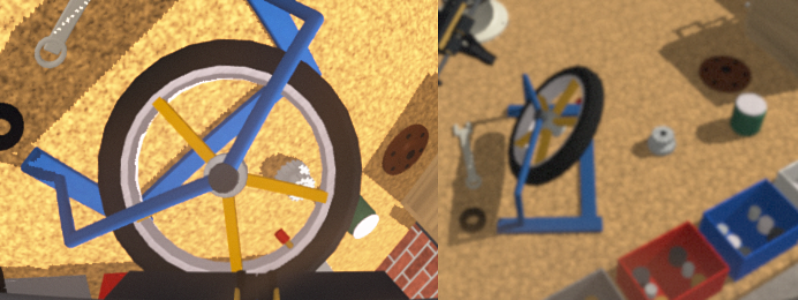

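The red cap at (283,236) sits midway between the two upper spokes, on the bisector of the crossbar arms. The arm is clear of the wheel and the parts lie where they were. Handing in.

```bash
python3 -c "
from rig import manip
print(manip.hand_in())"
```

```text
the job is handed in; nothing more can be done
None
```

I turned the wheel about 240° clockwise until the valve stem stood at twelve o'clock, to within about 1°. It took four gentle spoke pushes with the shut fingers and one small correcting push. I handed the job in at about 19 s of the 64 s.

**Missed first stroke:** the first stroke passed over the spokes without touching anything. The pictures show the real fingertips ending about 37 mm short of the reported TCP, so I made every later insertion 36 mm deeper.

**Final angle:** the spoke directions put the valve about 0.8° short of twelve o'clock. The red-cap reading gave −0.9° instead. I put that down to an error of about 2 mm in my hub position, because the cap read low by a similar amount in the view before it. In the first wrist view the two crossbar arms came out symmetric about my "up" direction. In the last two wrist views the left arm read about 5° off, which I took to be the blue stand showing through behind it.

**Forces and surroundings:** the wrist force stayed below 2 N at every reading, all taken at the ends of moves. By my path the fingers stayed about 9 mm or more inside the valve cap. The last picture shows the arm clear of the wheel and the parts in view where they were; the mallet is outside that crop, and the arm did not go near it.

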